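# Move the test lamp to the other bayonet holder and hold it locked

### The arm

A 6-joint arm with a two-finger parallel gripper is mounted at the origin on the work surface. World frame = base frame: x ahead of the robot, y to its left, z up, the work surface at z = 0. Lengths are in m, angles in degrees, forces in N, time in s.
With the tool pointing down it reaches from about 0.275 to 0.725 m from the base axis. Payload 5.6 kg.
Tool frame: the origin (TCP) lies between the finger pads; the fingertips stand 11 mm ahead of it and the grasp point (between the pads) lies 8 mm behind it (arm.nose_length is the distance from the TCP to the fingertips, in m); z points along the fingers, y is the line along which they close (so a half turn about z gives the same grasp; the last joint's range is limited). The gripper opens to 85 mm and grips with 20 to 120 N. Pads are 22 mm wide; open, the fingers measure 114 mm over their backs; the gripper's body (76 mm by 85 mm) begins 54 mm behind the grasp point. The pads swing forward as they close: fully open they stand 13 mm farther back than shut.
Start: joints at [92.796, 14.616, 6.199, 0, -81.583, -16.306], TCP at [0.128, 0.535, 0.242] pointing down, gripper open.
Joint ranges: [-168.99, 168.99], [-69.2, 112.95], [-62.41, 85.93], [-164.36, 98.24], [-168.68, -3.75], [-174.98, 174.98]. Speed limits (degrees/s): [147.25, 147.25, 180, 180, 180, 180].

### API

Orientations are given as [roll, pitch, yaw] about the fixed x, y, z axes, in that order (R = Rz(yaw) Ry(pitch) Rx(roll)).
In Python, from plant import arm gives the robot as it stands. Calls block until the motion is done:
- arm.movep(position, orientation): joint-space move of the TCP to a pose.
- arm.move_l(position, speed=0.15, rot=None): straight line of the TCP; rot=None keeps the orientation; speed is the mean speed in m/s.
- arm.goto_joints(angles): joint-space move.
- arm.grip(opening): finger opening in m; the grip force is fixed at half the most; returns when the fingers have stopped.
- arm.dwell(seconds).
- arm.ik(position, orientation): joint angles nearest the present ones, or None.
- arm.grab_frame(name): name is "scene" or "side" or "wrist"; returns a dict with "color" (480x640x3 uint8, red, green, blue), "range_z" (480x640 float32, m along the optical axis (not along the pixel's ray), 0 where there is no reading), "fx", "fy", "cx", "cy" (pixels), "distortion" ([k1, k2, p1, p2, k3] as OpenCV has them; the pictures are not rectified), "T" (4x4, takes a point from camera to world coordinates). Camera axes: x right, y down, z forward; pixel columns grow to the right and rows downward; lengths in m; the calibration is good to about 2 mm. A picture is of the moment at which its call begins.
A pose or a line that the arm cannot do raises arm.MotionError and nothing moves.
- arm.job_done(): hands the job in; it is judged then, once.
Readings, each from a call of its own:
- arm.read_time(): time.
- arm.read_joint_positions(): joint angles.
- arm.read_joint_vel(): joint speeds.
- arm.read_tau(): joint torques, N m.
- arm.read_tcp_pos(): TCP position.
- arm.read_tool_rot(): TCP orientation.
- arm.read_wrist_force(): force on the tool from outside, world axes, zero at the start.
- arm.read_wrist_torque(): the same for the moment, N m.
- arm.read_opening(): finger opening in m.
- arm.read_grasp_force(): force on a finger pad.
Only numpy, scipy, OpenCV 4.12 (cv2) and the standard library are available. Lean on these libraries where they do the work, as an engineer would, in place of code of your own. Each camera call takes 0.05 s, during which the arm holds its last target. There are 200 camera calls.

### The job

The test lamp on the series test board sits in a bayonet holder that we suspect; try it in the other, empty holder. Press the lamp down against the springs, turn it anticlockwise to free it and lift it straight out, then push it into the empty holder, turn it clockwise to the stop and let the springs lift it into its locked place. Do not force it or disturb the things lying around, and finish still holding the lamp there, upright and locked, while we check the contacts.

Things in the scene. Friction and masses are not known exactly. Their poses are not given: they have to be found in the camera images.
- lamp: LED stick lamp, 100 g, locked cap down in one of two holders. Origin: centre of its flat bottom, z up. Metal cap 22 wide from 0 to 26 up, bottom edge bevelled 2.5 wide, 3 high; collar from 24 to 36; plain cylinder 40 wide from 36 to 94; low dome to 106.5. Half a turn makes no difference. Locked, its x axis lies along the holder's x and its origin 27 above the holder's. (mm)
- lamp_pin (a point): One of the lamp's two bayonet pins, 2.4 thick, 28 across both, that stick out along the lamp's +x and -x, 8 above its bottom. This point is 12.8 from the lamp's axis, on the +x pin. (mm)
- lamp_grip (a point): On the lamp's axis, 66 above its bottom: halfway up the plain 40 wide cylinder, a good height to grip. The dome's top is 40.5 higher. (mm)
- holder_old: The holder that the lamp is in at the start (left or right on the board): black moulded bayonet lampholder, mouth up, flange 60 wide, skirt 43 wide, 42 tall. Origin: centre of the flange's underside, 50 above the table; z up on the bore's axis, x along the board's x. To free the lamp press it down, turn it 75 degrees anticlockwise (seen from above) and lift straight up. (mm)
- holder_new: The empty holder, 136 from the other on the same board, of the same make and with its axes the same way. Two spring contacts in the bore push a lamp up: 6.5 N in all when locked, 10 to 13 N while it turns. Lamp's origin above the holder's: 43 clear, 35 pins standing on the rim (not in the slots), 31 springs begin to press, 23.8 to 21.2 (bottomed) while it turns, 27 locked. (mm)
- holder_new_mouth (a point): Centre of the empty holder's mouth, 42 above its origin: a round bore 23.2 wide in a brass liner with two J slots opposite each other. All that follows holds for the old holder too. (mm)
- holder_new_slot (a point): Mouth of one of the two upright entry slots, 4.8 wide, in the brass liner's rim, 12.8 from the axis, 75 degrees (1.31 rad) anticlockwise from the holder's +x seen from above; the other lies opposite. The pins go down here 13 at most; from 10.2 down they can turn clockwise under a roof. (mm)
- holder_new_notch (a point): Locked place of a pin: 75 degrees clockwise from the entry slot, on the holder's +x (the other pin opposite), 12.8 from the axis, 7.7 below the mouth. Here the springs lift the lamp 2.5 into a notch in which it has 7 degrees of play either way: a stop ends the turn and it cannot turn back. (mm)
- board: Series test board, fixed: wooden box with a white laminate top, 204 (its x) by 274 (its y) by 50 tall; origin at the centre of its underside. The holders stand at x = 35, y = 68 and -68; on the side towards the robot is a grey plate with a socket and switches, 10 above the top. (mm)
- screwdriver: Bystander: screwdriver with a red handle, 200 long, 26 thick, lying along its x beside the board; origin at its middle, underside. (mm)
- jar: Bystander: green jar with a black lid, 68 in diameter, 88 tall, beyond the board; origin at the centre of its underside. (mm)
- step_block: Bystander: steel step block, 26 by 88 (its y), steps 6 to 21 tall, beyond the board; origin at the centre of its underside. (mm)
- mouse: Bystander: black wireless mouse, 100 (its x) by 58 by 36 tall, beside the board; origin at the centre of its underside. (mm)
There are look-alikes about, which are no part of the job. What is meant by the lamp is not purple or yellow, and is the larger of those in its own colour.

How it is judged (in metres and radians):
On the way, in this order (a step that is already met when the one before it is completed fails the run):
1. the lamp is out of the old holder and lifted clear of it (z of lamp in the frame of holder_old above 0.05 m), for 0.1 s.
2. the lamp is pushed into the new holder against the springs, its pins down in the slots (horizontal distance between lamp and holder_new below 0.003 m and z of lamp in the frame of holder_new below 0.025 m), for 0.05 s.
At the end, for the whole second after the job is handed in: The lamp is locked in the new holder: centred within 3 mm, upright within 0.1 rad, its pins within 0.3 rad of the locked direction and lifted into the notches (its origin 25 to 29 mm above the holder's), at rest, and the fingers still grip it with more than 2 N (horizontal distance between lamp and holder_new below 0.003 m and z of lamp in the frame of holder_new between 0.025 and 0.029 m and angle between the x axis of lamp and the x axis of holder_new, either way round below 0.3 rad and angle between lamp's own z axis and vertical below 0.1 rad and contact force between the fingers and lamp above 2 N and linear speed of lamp below 0.02 m/s); the arm keeps its last pose, push and grip.
It fails at once if the lamp is forced: more than 50 N between the lamp and a holder (contact force between lamp and holder_old above 50 N or contact force between lamp and holder_new above 50 N).
It fails at once if a thing lying around is shifted by more than 30 mm (distance of any of screwdriver, jar, step_block, mouse from where it was at the start of the episode above 0.03 m).
It also fails if it takes over 54 s, if anything falls off the work surface, if the arm or the gripper's body presses on something with over 40 N, if the wrist force passes 120 N, or if a joint passes its speed limit or range.

## Working session

There is one attempt and no reset: what is moved stays moved. The work goes in short steps, each a Python script; the robot and the scene stay as the last script left them, time stands still between calls to the robot, and variables do not carry over. Pictures are saved under pics/ and viewed, at most 10 in all, crops included, and the job is handed in when it is done.

```bash
mkdir -p pics; ls; python3 - <<'E'
from plant import arm
import cv2,numpy as np
fs={n:arm.grab_frame(n) for n in("scene","side")}
import pickle;pickle.dump(fs,open('f0.pkl','wb'))
for n,f in fs.items():
    cv2.imwrite(f'pics/{n}0.png',f['color'][...,::-1]); print(n,f['fx'],f['fy'],f['cx'],f['cy'],f['distortion'],np.round(f['T'],3).tolist())
print(arm.read_time(),arm.read_tcp_pos(),arm.read_tool_rot())
E
```

```text
pics
scene 544.7053774504882 544.7053774504882 326.7752871761935 244.4420705793281 [-0.03370297  0.          0.          0.          0.        ] [[0.146, 0.77, -0.621, 1.223], [0.989, -0.119, 0.085, -0.052], [-0.008, -0.626, -0.779, 0.856], [0.0, 0.0, 0.0, 1.0]]
side 543.2554697684634 543.2554697684634 325.0319728033196 237.9350855247335 [0.03903895 0.         0.         0.         0.        ] [[0.721, -0.422, 0.549, -0.065], [-0.692, -0.463, 0.553, -0.66], [0.021, -0.779, -0.626, 0.877], [0.0, 0.0, 0.0, 1.0]]
0.1 [0.12833372 0.53440077 0.24149769] [ 1.79905465e+02 -4.87511426e-03 -1.35124789e+01]
```

View pics/scene0.png

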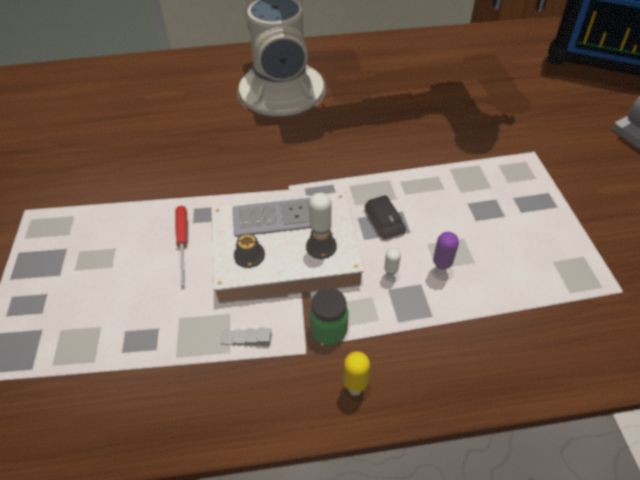

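View pics/side0.png

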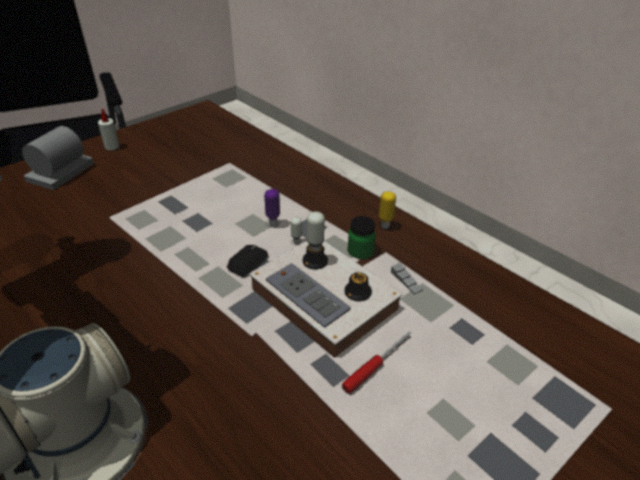

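Scene view: the white lamp stands in the left (+y) holder, about (320,215). The empty holder's brass mouth is at (247,241), the jar at (329,316) and the mouse at (385,216). In the side view the lamp is at (316,230) and the empty mouth at (358,277). Next I measure coarsely in both views, then look from the wrist.

```bash
cat > h.py <<'E'
import numpy as np,cv2
def rays(f,px):
    K=np.array([[f['fx'],0,f['cx']],[0,f['fy'],f['cy']],[0,0,1.]])
    p=cv2.undistortPoints(np.array(px,float).reshape(-1,1,2),K,np.array(f['distortion'],float)).reshape(-1,2)
    return np.c_[p,np.ones(len(p))]@f['T'][:3,:3].T
def plane(f,px,z):
    d=rays(f,px);o=f['T'][:3,3];return o+d*((z-o[2])/d[:,2])[:,None]
def project(f,P):
    K=np.array([[f['fx'],0,f['cx']],[0,f['fy'],f['cy']],[0,0,1.]]);Ti=np.linalg.inv(f['T'])
    r,_=cv2.Rodrigues(Ti[:3,:3]);return cv2.projectPoints(np.array(P,float).reshape(-1,1,3),r,Ti[:3,3],K,np.array(f['distortion'],float))[0].reshape(-1,2)
def tri(fa,pa,fb,pb):
    da,db=rays(fa,[pa])[0],rays(fb,[pb])[0];oa,ob=fa['T'][:3,3],fb['T'][:3,3]
    s=np.linalg.lstsq(np.c_[da,-db],ob-oa,rcond=None)[0];A=oa+da*s[0];B=ob+db*s[1]
    return (A+B)/2,np.linalg.norm(A-B)
E
python3 - <<'E'
import pickle;from h import *
fs=pickle.load(open('f0.pkl','rb'))
box={'scene':(225,225,270,262),'side':(340,262,380,292)}
for n,f in fs.items():
    x0,y0,x1,y1=box[n];hsv=cv2.cvtColor(f['color'],cv2.COLOR_RGB2HSV)
    m=cv2.inRange(hsv,(8,90,60),(28,255,255));mm=np.zeros_like(m);mm[y0:y1,x0:x1]=m[y0:y1,x0:x1]
    c=max(cv2.findContours(mm,0,1)[0],key=cv2.contourArea);print(n,cv2.boundingRect(c))
    x,y,w,h=cv2.boundingRect(c)
    P=plane(f,[(x+w/2,y+h/2)],.09);print('mouth',P)
    # white dome/cylinder rows of lamp
    lx=320 if n=='scene' else 316
    g=cv2.cvtColor(f['color'],cv2.COLOR_RGB2GRAY)
    for r in ((190,196,202,210,220) if n=='scene' else (212,216,222,230,240)): print(r,g[r,lx-18:lx+18].tolist())
    X=[plane(f,[(lx,r)],.05)[0].round(3) for r in (200,)]
f=fs['scene'];print('board corners TL,TR,BR,BL',plane(f,[(214,206),(351,190),(360,272),(215,291)],.05).round(3))
E
```

```text
scene (238, 234, 18, 15)
mouth [[ 0.58395788 -0.11076855  0.09      ]]
190 [205, 201, 184, 160, 140, 135, 134, 135, 132, 133, 131, 134, 134, 134, 133, 131, 134, 133, 134, 135, 133, 134, 133, 133, 132, 134, 133, 134, 134, 134, 134, 139, 158, 185, 201, 206]
196 [202, 204, 204, 201, 193, 190, 187, 187, 186, 185, 190, 199, 208, 212, 215, 215, 215, 215, 215, 215, 215, 215, 214, 211, 208, 203, 201, 205, 208, 210, 211, 210, 210, 211, 209, 203]
202 [138, 138, 137, 136, 134, 132, 130, 148, 167, 180, 189, 197, 203, 207, 211, 213, 214, 214, 215, 215, 215, 213, 213, 208, 204, 198, 190, 182, 172, 179, 199, 208, 211, 210, 209, 209]
210 [136, 136, 136, 136, 135, 134, 128, 118, 117, 115, 120, 121, 124, 128, 131, 133, 135, 138, 138, 138, 136, 135, 128, 127, 122, 120, 117, 115, 132, 165, 194, 206, 209, 210, 209, 210]
220 [137, 137, 136, 136, 135, 131, 128, 118, 115, 114, 116, 117, 119, 121, 120, 121, 123, 123, 122, 121, 121, 120, 119, 120, 119, 117, 114, 116, 131, 165, 194, 207, 210, 210, 211, 211]
side (351, 273, 16, 11)
mouth [[ 0.58389905 -0.11178665  0.09      ]]
212 [181, 179, 179, 179, 180, 179,
[... 224 characters left out ...]
3, 190, 193, 189, 190, 182, 174, 163, 142, 108, 70, 52, 46, 43, 39, 39, 36, 39, 44, 43]
222 [149, 131, 116, 97, 95, 88, 85, 86, 89, 94, 107, 116, 125, 131, 137, 135, 137, 142, 139, 133, 126, 117, 110, 97, 85, 91, 113, 149, 160, 152, 132, 106, 85, 64, 49, 47]
230 [79, 74, 72, 70, 79, 80, 87, 84, 86, 94, 98, 95, 94, 93, 92, 92, 94, 92, 85, 81, 83, 82, 78, 80, 74, 81, 119, 154, 174, 179, 176, 179, 177, 176, 178, 173]
240 [66, 67, 77, 80, 94, 94, 94, 100, 93, 87, 88, 95, 91, 94, 91, 91, 90, 86, 79, 81, 81, 76, 75, 73, 67, 85, 121, 140, 138, 125, 126, 126, 127, 127, 130, 128]
board corners TL,TR,BR,BL [[ 0.448 -0.175  0.05 ]
 [ 0.446  0.106  0.05 ]
 [ 0.654  0.086  0.05 ]
 [ 0.656 -0.177  0.05 ]]
```

Both views agree on the empty mouth at about (0.584, -0.111), and the board is nearly aligned with the world axes. I'll move over the middle of the board and look from the wrist.

```bash
python3 - <<'E'
from plant import arm
from h import *;import pickle
for y in range(-180,181,30): 
    r=[arm.ik([.584,.025,.16],[180,0,y]),arm.ik([.584,-.111,.16],[180,0,y])]
    print(y,[None if q is None else np.round(np.array(q)[[0,5]],0) for q in r])
arm.movep([.50,-.04,.36],[180,0,0])
f=arm.grab_frame('wrist');pickle.dump(f,open('w0.pkl','wb'))
cv2.imwrite('pics/w0.png',f['color'][...,::-1]);print(np.round(f['T'],3).tolist(),f['fx'],arm.read_time())
print(project(f,[[.584,-.111,.092],[.584,.025,.18]]))
E
```

```text
-180 [array([  18., -108.]), array([  4., -94.])]
-150 [array([ 18., -78.]), array([  4., -64.])]
-120 [array([ 18., -48.]), array([  4., -34.])]
-90 [array([ 18., -18.]), array([ 4., -4.])]
-60 [array([18., 12.]), array([ 4., 26.])]
-30 [array([18., 42.]), array([ 4., 56.])]
0 [array([18., 72.]), array([ 4., 86.])]
30 [array([ 18., 102.]), array([  4., 116.])]
60 [array([ 18., 132.]), array([  4., 146.])]
90 [array([ 18., 162.]), None]
120 [array([  18., -168.]), array([   4., -154.])]
150 [array([  18., -138.]), array([   4., -124.])]
180 [array([  18., -108.]), array([  4., -94.])]
[[0.003, -0.961, -0.277, 0.571], [-1.0, -0.003, -0.0, -0.039], [-0.001, 0.277, -0.961, 0.493], [0.0, 0.0, 0.0, 1.0]] 335.105644656208 2.6167
[[381.34820559 136.51679564]
 [245.58494545 132.63942249]]
```

View pics/w0.png

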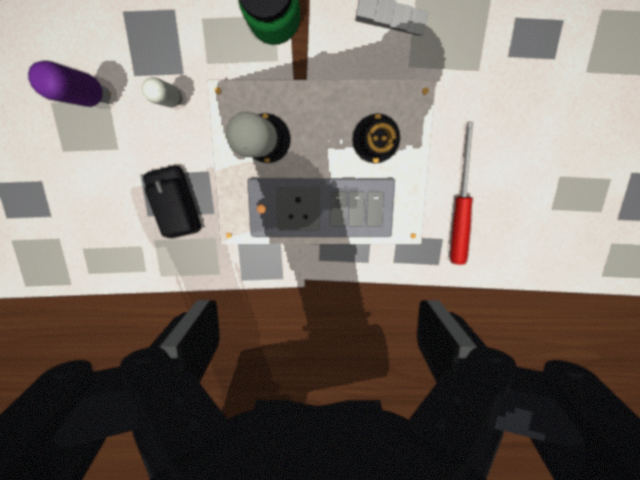

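Wrist view: the lamp is at (251,135), the empty brass mouth at (382,137), and the board screws at (219,91), (425,91), (413,236) and (229,236). To cancel the hand-eye bias I'll take two closer views with the tool half a turn apart.

```bash
python3 - <<'E'
from plant import arm
from h import *;import pickle
F=[]
for s,y in((-.05,0),(.05,-180)):
    arm.movep([.584+s,-.043,.27],[180,0,y]);arm.dwell(.15);F.append(arm.grab_frame('wrist'))
pickle.dump(F,open('w1.pkl','wb'));print(arm.read_time())
out=[]
for f in F:
    hsv=cv2.cvtColor(f['color'],cv2.COLOR_RGB2HSV)
    m=cv2.inRange(hsv,(8,90,60),(28,255,255))
    for c in cv2.findContours(m,0,1)[0]:
        a=cv2.contourArea(c)
        if a<6: continue
        M=cv2.moments(c);p=(M['m10']/M['m00'],M['m01']/M['m00'])
        z=.092 if a>150 else .05
        e=cv2.fitEllipse(c) if a>150 else None
        print(round(a),np.round(p,1),plane(f,[e[0] if e else p],z)[0].round(4),e)
    print()
def crop(f):
    p=project(f,[[.584,-.043,.12]])[0].astype(int);return cv2.resize(f['color'][max(0,p[1]-90):p[1]+90,p[0]-130:p[0]+130],None,fx=3,fy=3)[:300 if 0 else 540]
c=[crop(f) for f in F];im=np.vstack([cv2.resize(x,(780,300)) if 0 else cv2.resize(x,(432,299)) for x in c])
cv2.imwrite('pics/w1.png',im[...,::-1])
E
```

```text
6.1167
1952 [517.5 460.4] [ 0.2526 -0.2783  0.092 ] ((517.13232421875, 460.72528076171875), (49.4382209777832, 63.20114517211914), 103.39273834228516)
1916 [117.7 460.4] [0.251  0.1927 0.092 ] ((117.98653411865234, 460.85516357421875), (49.24651336669922, 62.63364028930664), 74.99354553222656)
3412 [ 50.6 364. ] [0.3775 0.2416 0.092 ] ((54.053375244140625, 368.2307434082031), (55.12638854980469, 157.29441833496094), 77.46577453613281)
4320 [583.2 362.1] [ 0.3813 -0.3283  0.092 ] ((583.051513671875, 366.3722229003906), (59.9578742980957, 169.83213806152344), 104.60298156738281)
3575 [249.  362.6] [0.383  0.0317 0.092 ] ((248.70779418945312, 363.6600036621094), (51.47444152832031, 106.4795913696289), 75.65061950683594)
3185 [402.2 368.7] [ 0.3778 -0.1329  0.092 ] ((400.7668762207031, 368.1800537109375), (52.26298904418945, 98.28888702392578), 153.99618530273438)
22 [428.2 285.2] [ 0.4571 -0.1687  0.05  ] None
22 [208.  284.7] [0.4571 0.0826 0.05  ] None
96 [245.7 255.2] [0.4924 0.0376 0.05  ] None
17 [252.6 199.1] [0.555  0.0267 0.05  ] None
35 [384.  198.4] [ 0.5561 -0.1128  0.05  ] N
[... 771 characters left out ...]
66. 336.] [0.7546 0.2246 0.092 ] ((573.335205078125, 338.6460876464844), (96.75487518310547, 221.84056091308594), 106.66854095458984)
28 [434.2 220.8] [0.6382 0.0826 0.05  ] None
26 [200.  220.5] [ 0.6384 -0.1685  0.05  ] None
21 [383.8 194.5] [0.6102 0.027  0.05  ] None
26 [250.6 194. ] [ 0.6099 -0.1128  0.05  ] None
1048 [242.5 169.8] [ 0.5826 -0.1106  0.092 ] ((242.4873504638672, 169.78912353515625), (35.424835205078125, 37.833072662353516), 155.21018981933594)
33 [386.7 141.1] [0.5567 0.0269 0.05  ] None
44 [247.8 141.2] [ 0.5571 -0.1127  0.05  ] None
121 [401.8  71.5] [0.4936 0.0374 0.05  ] None
60 [454.1  27.4] [0.4571 0.0828 0.05  ] None
48 [180.5  27.1] [ 0.4574 -0.1687  0.05  ] None
```

View pics/w1.png

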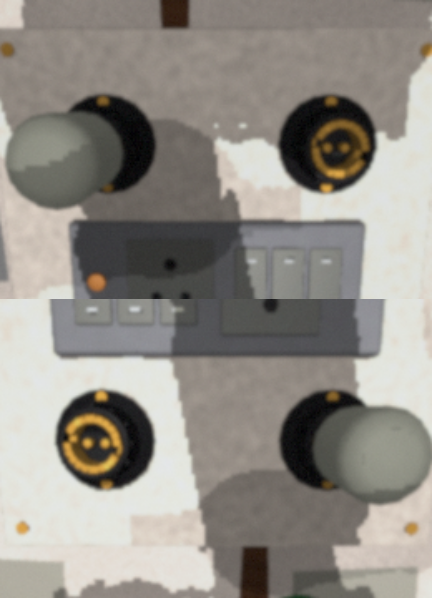

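Averaging the two views gives the mouth at (0.5827, -0.1107). The board screws put the board centre at (0.5476, -0.0430) with a yaw of about 0°, so the holders are at (0.5827, -0.111) and (0.5827, 0.025). That agrees with the 136 mm spacing and the given heights. Next I approach the lamp at yaw -90 and close gently, watching the force.

```bash
cat > r.py <<'E'
from plant import arm
import numpy as np
def st(t=''):
    print(t,'t%.2f'%arm.read_time(),'F',np.round(arm.read_wrist_force(),1),'M',np.round(arm.read_wrist_torque(),2),'p',np.round(np.array(arm.read_tcp_pos())*1e3,2),'yaw %.1f'%arm.read_tool_rot()[2],'op %.2f'%(arm.read_opening()*1e3),'g %.1f'%arm.read_grasp_force())
E
python3 - <<'E'
from r import *
arm.movep([.5827,.025,.25],[180,0,-90]);st()
arm.move_l([.5827,.025,.135],.12);st('down')
for o in (.044,.042,.041,.040):
    arm.grip(o);arm.dwell(.1);st(o)
    if arm.read_grasp_force()>3 or np.hypot(*arm.read_wrist_force()[:2])>6: break
E
```

```text
t7.41 F [ 1.2  0.2 -0.2] M [-0.01 -0.    0.01] p [582.83  24.9  250.07] yaw -90.1 op 85.35 g 0.0
down t8.52 F [0.2 0.6 0.6] M [-0.03 -0.03 -0.01] p [583.27  25.02 135.9 ] yaw -90.0 op 85.21 g 0.0
0.044 t9.10 F [ 0.1 -0.6  0.2] M [ 0.01 -0.02  0.  ] p [582.69  24.99 135.02] yaw -90.0 op 43.87 g 0.0
0.042 t9.42 F [ 0.4 -0.4 -0.1] M [-0.02 -0.01 -0.03] p [582.7   24.99 134.99] yaw -90.0 op 41.85 g 0.0
0.041 t9.73 F [ 0.2 -0.4  0.1] M [-0.    0.    0.04] p [582.69  25.03 134.98] yaw -90.0 op 40.75 g 0.0
0.04 t10.05 F [-0.1 -0.5  0.5] M [-0.    0.2  -0.01] p [582.67  24.98 135.03] yaw -90.0 op 39.95 g 5.2
```

Contact is symmetric, so the lamp is centred. Now the full grip and press.

```bash
python3 - <<'E'
from r import *
arm.grip(.030);arm.dwell(.2);st('grip')
p=np.array([.5827,.025,.135])
for d in (2,3.5,4.5):
    arm.move_l(p-[0,0,d/1e3],.02);arm.dwell(.1);st(d)
    if abs(arm.read_wrist_force()[2])>25: break
E
```

```text
grip t10.47 F [-1.2 -0.1  2.1] M [ 0.03  0.47 -0.04] p [582.71  24.98 135.15] yaw -90.0 op 38.61 g 59.9
2 t10.82 F [-2.8 -0.1  7. ] M [ 0.18  1.22 -0.04] p [582.73  24.94 133.86] yaw -90.0 op 38.58 g 60.3
3.5 t11.17 F [-3.9  1.   7.8] M [ 0.18  1.43 -0.02] p [582.78  24.95 132.65] yaw -90.0 op 39.07 g 60.4
4.5 t11.52 F [-4.8  0.3  9.9] M [0.24 1.59 0.04] p [582.79  24.93 131.84] yaw -90.0 op 38.79 g 60.4
```

```bash
python3 - <<'E'
from r import *
p=np.array([.5830,.025,.135])
arm.move_l(p-[0,0,.0060],.02);arm.dwell(.15);st('press')
for a in (10,25):
    arm.move_l(p-[0,0,.0060],.02,rot=[180,0,-90+a]) if 0 else arm.movep(p-[0,0,.0060],[180,0,-90+a]);arm.dwell(.1);st(a)
    if abs(arm.read_wrist_torque()[2])>.35: break
E
```

```text
press t11.92 F [-5.   0.6 10.9] M [0.24 2.09 0.  ] p [582.87  24.91 130.53] yaw -90.0 op 38.67 g 60.7
10 t12.31 F [-4.4  0.4 10.5] M [0.28 1.62 0.07] p [583.34  24.93 130.73] yaw -80.0 op 38.97 g 60.6
25 t12.77 F [-3.9 -0.4 10.9] M [-0.01  1.79  0.01] p [583.19  24.66 130.73] yaw -65.0 op 38.97 g 60.6
```

```bash
python3 - <<'E'
from r import *
p=np.array([.5830,.025,.129])
for a in (40,55,65,70,73,75):
    arm.movep(p,[180,0,-90+a]);arm.dwell(.1);st(a)
    if abs(arm.read_wrist_torque()[2])>.25: break
else:
    for d in (3,6,9):
        arm.move_l(p+[0,0,d/1e3],.03);arm.dwell(.1);st(('up',d))
E
```

```text
40 t13.22 F [-4.3  0.3 10.3] M [-0.04  1.71  0.06] p [583.25  24.74 130.73] yaw -50.0 op 39.08 g 60.6
55 t13.68 F [-4.6  0.1 11. ] M [-0.03  1.7   0.06] p [583.24  24.68 130.71] yaw -35.0 op 38.54 g 60.6
65 t14.07 F [-4.3 -0.2 10.7] M [-0.06  1.72  0.02] p [583.18  24.64 130.67] yaw -25.0 op 38.81 g 60.6
70 t14.43 F [-4.6 -0.6 10.6] M [-0.1   1.73 -0.02] p [583.16  24.58 130.68] yaw -20.0 op 38.89 g 60.6
73 t14.78 F [-4.8 -0.2 10.6] M [-0.2   1.79  0.04] p [583.18  24.56 130.71] yaw -17.0 op 39.12 g 60.6
75 t15.12 F [-4.1 -0.7  9.8] M [-0.18  1.73 -0.01] p [583.16  24.53 130.68] yaw -15.0 op 38.81 g 60.6
('up', 3) t15.47 F [-4.2 -0.6  9.7] M [-0.22  1.49  0.  ] p [583.13  24.54 133.39] yaw -15.0 op 38.54 g 60.2
('up', 6) t15.82 F [-2.7  0.2  5.7] M [-0.28  0.9   0.  ] p [583.06  24.58 135.74] yaw -15.0 op 39.28 g 60.0
('up', 9) t16.18 F [-1.  -1.6  2. ] M [-0.64  0.42  0.01] p [582.97  24.75 137.93] yaw -15.0 op 38.94 g 60.0
```

The pins are past the roof and in the slots, so I lift straight up in stages, watching the force.

```bash
python3 - <<'E'
from r import *
p=np.array([.5828,.0250,0])
for z in (.142,.147,.155,.190):
    arm.move_l(p+[0,0,z],.05);arm.dwell(.1);st(z)
    if arm.read_wrist_force()[2]<-12: break
else:
    arm.dwell(.2);arm.move_l([.5828,-.111,.190],.12);arm.dwell(.3);st('over')
    import cv2
    for n in('wrist','scene','side'):
        f=arm.grab_frame(n)
        import pickle;pickle.dump(f,open(f'o_{n}.pkl','wb'))
        cv2.imwrite(f'pics/o_{n}.png',f['color'][...,::-1])
    a=cv2.imread('pics/o_scene.png')[160:290,180:350];b=cv2.imread('pics/o_side.png')[190:320,290:460]
    cv2.imwrite('pics/o2.png',np.vstack([cv2.resize(a,(390,298)),cv2.resize(b,(390,298))]))
E
```

```text
0.142 t16.52 F [-0.   0.4 -1.1] M [-0.11  0.06 -0.04] p [582.67  25.21 141.58] yaw -15.0 op 38.83 g 60.4
0.147 t16.88 F [ 0.5  0.2 -1. ] M [-0.04  0.04 -0.01] p [582.87  25.06 147.12] yaw -15.0 op 38.83 g 60.4
0.155 t17.28 F [-0.   0.3 -1. ] M [-0.04  0.02  0.02] p [582.78  25.07 154.98] yaw -15.0 op 39.13 g 60.4
0.19 t18.23 F [ 0.7  0.2 -1.7] M [ 0.01 -0.01  0.  ] p [582.53  24.97 189.5 ] yaw -15.0 op 38.62 g 60.4
over t20.02 F [ 0.2 -0.5 -1.5] M [ 0.01 -0.01  0.06] p [ 582.85 -110.63  190.  ] yaw -15.0 op 38.79 g 60.4
```

View pics/o2.png

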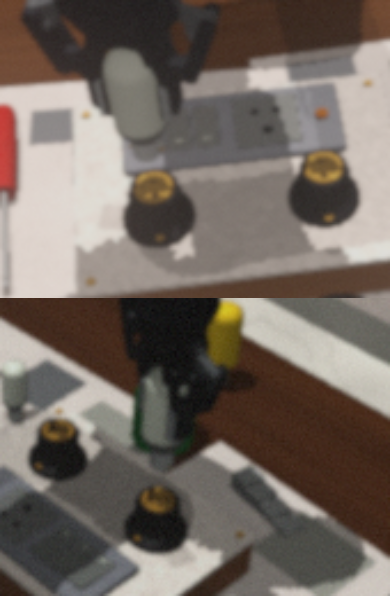

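The lamp is out and hangs over the empty holder, but it looks slightly tilted in the scene crop, around (135,95). I'll check that against the projected upright axis.

```bash
python3 - <<'E'
from h import *;import pickle
c=np.array([.5828,-.1108]);zb=.132
ims=[]
for n,x0,y0 in(('scene',205,160),('side',310,190)):
    f=pickle.load(open(f'o_{n}.pkl','rb'));im=f['color'][y0:y0+85,x0:x0+100].copy();im=cv2.resize(im,None,fx=4,fy=4,interpolation=2)
    d=rays(f,[(320,240)])[0];s=np.cross(d,[0,0,1])[:2];s/=np.linalg.norm(s)
    def ln(r,za,zt,col):
        for sg in(-1,1):
            P=project(f,[[*(c+sg*s*r),zb+za],[*(c+sg*s*r),zb+zt]]);P=((P-[x0,y0]+.5)*4).astype(int)
            cv2.line(im,tuple(map(int,P[0])),tuple(map(int,P[1])),col,1)
    ln(.020,.036,.094,(255,0,0));ln(.011,0,.024,(0,255,0));ims.append(im)
cv2.imwrite('pics/o3.png',np.hstack(ims)[...,::-1])
E
```

```text
(no output)
```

View pics/o3.png

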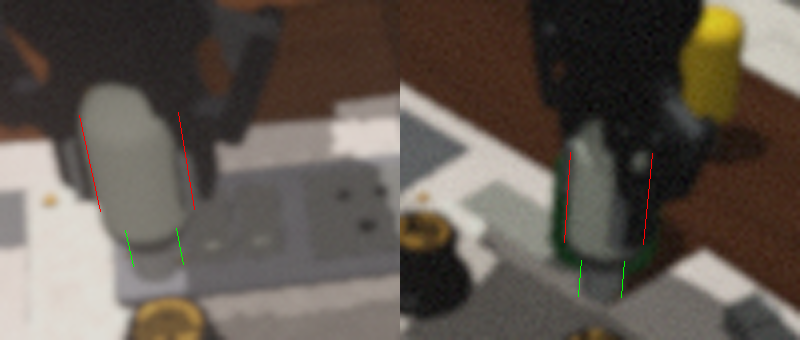

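Scene crop: the dome sits a little left of the projected axis (117 against 125 px) while the cap fits, so there may be a tilt of a few degrees. I'll fit a cylinder axis to the depth points to put a number on it.

```bash
python3 - <<'E'
from h import *;import pickle
from scipy.optimize import least_squares
v,u=np.mgrid[0:480,0:640]
def fit(f,c,z0):
    R=rays(f,np.c_[u.ravel(),v.ravel()]);P=f['T'][:3,3]+R*f['range_z'].ravel()[:,None]
    hsv=cv2.cvtColor(f['color'],cv2.COLOR_RGB2HSV).reshape(-1,3)
    g=(np.hypot(P[:,0]-c[0],P[:,1]-c[1])<.028)&(P[:,2]>z0+.04)&(P[:,2]<z0+.09)&(f['range_z'].ravel()>0)&(hsv[:,2]>70)&(hsv[:,1]<70)
    P=P[g];q=P-[*c,z0+.066]
    def res(x):
        a=np.array([x[2],x[3],1]);a/=np.linalg.norm(a);w=q-[x[0],x[1],0]
        return np.linalg.norm(np.cross(w,a),axis=1)-.020
    s=least_squares(res,[0,0,0,0],loss='soft_l1',f_scale=.001)
    print(len(P),'offset mm',(s.x[:2]*1e3).round(2),'tilt deg',np.degrees(s.x[2:]).round(2),'rms mm',np.sqrt(np.mean(s.fun**2)).round(5)*1e3)
f0=pickle.load(open('f0.pkl','rb'))
for n in('scene','side'):
    fit(f0[n],(.5827,.025),.077); fit(pickle.load(open(f'o_{n}.pkl','rb')),(.5828,-.1108),.132)
E
```

```text
425 offset mm [ 0.37 -1.29] tilt deg [-0.25  0.1 ] rms mm 0.9
584 offset mm [ 1.19 -1.06] tilt deg [ 0.11 -0.08] rms mm 2.48
306 offset mm [2.64 0.47] tilt deg [-0.05 -0.48] rms mm 1.45
217 offset mm [2.98 1.06] tilt deg [-0.64  1.28] rms mm 1.46
```

The depth fit shows it upright to within about 1° and centred to about 1 mm of the pre-lift fit. I'll insert it slowly with a force guard.

```bash
python3 - <<'E'
from r import *
c=np.array([.5828,-.1109,0])
arm.move_l(c+[0,0,.155],.06);arm.dwell(.1);st('a')
for z in (.149,.146,.144,.142,.140,.138,.136,.134):
    arm.move_l(c+[0,0,z],.03);arm.dwell(.1);st(z)
    F=arm.read_wrist_force()
    if F[2]>10 or np.hypot(*F[:2])>8 or (z>.1395 and F[2]>5): break
E
```

```text
a t21.00 F [-0.  -0.4 -1.1] M [-0.02  0.06  0.02] p [ 583.14 -110.97  155.52] yaw -15.0 op 38.70 g 60.4
0.149 t21.45 F [ 0.1 -0.1 -1.3] M [ 0.02  0.02 -0.01] p [ 582.85 -110.94  149.08] yaw -15.0 op 38.65 g 60.4
0.146 t21.80 F [-0.1  0.1 -1.7] M [-0.09  0.1  -0.01] p [ 582.71 -110.88  145.86] yaw -15.0 op 38.84 g 60.5
0.144 t22.15 F [-0.8 -0.1 -0.6] M [-0.16  0.23  0.03] p [ 582.71 -110.9   143.88] yaw -15.0 op 38.62 g 60.5
0.142 t22.50 F [-0.6  0.  -1.1] M [-0.24  0.27  0.06] p [ 582.71 -110.92  141.88] yaw -15.0 op 38.82 g 60.5
0.14 t22.85 F [-0.6 -1.6 -1.9] M [-0.38  0.26  0.02] p [ 582.74 -110.97  139.88] yaw -15.0 op 38.85 g 60.5
0.138 t23.20 F [-2.  -0.9  1. ] M [-0.37  0.56 -0.03] p [ 582.84 -110.99  138.19] yaw -15.0 op 39.09 g 60.8
0.136 t23.55 F [-2.7  0.4  4. ] M [-0.4   0.86 -0.  ] p [ 582.89 -111.02  136.29] yaw -15.0 op 38.55 g 61.0
0.134 t23.90 F [-2.9 -1.   5.3] M [-0.32  1.03 -0.08] p [ 582.95 -111.06  134.49] yaw -15.0 op 38.60 g 61.1
```

It is in the slots. I'll press to the same depth as before and turn clockwise.

```bash
python3 - <<'E'
from r import *
c=np.array([.5828,-.1109,0])
for z in (.132,.130,.1287):
    arm.move_l(c+[0,0,z],.03);arm.dwell(.1);st(z)
if arm.read_wrist_force()[2]<25:
  c[2]=.1287
  for a in (10,20,35,50,62,70,75):
    arm.movep(c,[180,0,-15-a]);arm.dwell(.1);st(a)
    if abs(arm.read_wrist_torque()[2])>.2: break
E
```

```text
0.132 t24.25 F [-3.8 -0.3  6.6] M [-0.17  1.25  0.01] p [ 583.   -111.03  132.85] yaw -15.0 op 38.55 g 61.3
0.13 t24.60 F [-4.3 -0.5  8.5] M [-0.08  1.54  0.02] p [ 583.06 -111.11  131.29] yaw -15.0 op 38.65 g 61.5
0.1287 t24.95 F [-4.2  0.5 10.9] M [0.09 1.88 0.01] p [ 583.12 -111.1   130.44] yaw -15.0 op 38.99 g 61.6
10 t25.34 F [-3.7  0.  10.4] M [ 0.05  1.84 -0.08] p [ 583.12 -111.16  130.39] yaw -25.0 op 39.00 g 61.5
20 t25.73 F [-5.5  0.7 10.5] M [-0.04  1.79 -0.08] p [ 583.16 -111.19  130.42] yaw -35.0 op 38.79 g 61.5
35 t26.19 F [-4.4 -1.1 10.7] M [ 0.04  1.74 -0.06] p [ 583.18 -111.18  130.38] yaw -50.0 op 38.96 g 61.5
50 t26.65 F [-5.2 -0.2 10.6] M [-0.    1.84 -0.02] p [ 583.16 -111.12  130.39] yaw -65.0 op 38.88 g 61.5
62 t27.07 F [-4.   0.9 11.1] M [ 0.05  1.74 -0.08] p [ 583.26 -111.11  130.41] yaw -77.0 op 39.09 g 61.5
70 t27.43 F [-3.4  0.7 10.3] M [ 0.18  1.76 -0.04] p [ 583.19 -111.02  130.37] yaw -85.0 op 39.05 g 61.5
75 t27.77 F [-5.  -0.4 11.7] M [ 0.21  1.77 -0.08] p [ 583.24 -110.97  130.39] yaw -90.0 op 38.67 g 61.5
```

```bash
python3 - <<'E'
from r import *
c=np.array([.5828,-.1109,.1287])
for a in (77,79,81):
    arm.movep(c,[180,0,-15-a]);arm.dwell(.1);st(a)
    if arm.read_wrist_torque()[2]<-.2: break
    
b=min(a,79)
if a!=b: pass
arm.movep(c,[180,0,-15-(a-3)]);st('back')
for z in (.131,.133,.1345,.1355):
    arm.move_l([c[0],c[1],z],.03);arm.dwell(.1);st(z)
    if arm.read_wrist_force()[2]<-8: break
E
```

```text
77 t28.12 F [-5.   0.9 11. ] M [0.28 1.76 0.02] p [ 583.24 -110.91  130.42] yaw -92.0 op 38.42 g 61.5
79 t28.48 F [-4.4  0.8 10.2] M [0.29 1.73 0.04] p [ 583.3  -110.9   130.41] yaw -94.0 op 38.47 g 61.5
81 t28.82 F [-4.4  0.4 10.6] M [0.3  1.79 0.01] p [ 583.28 -110.92  130.43] yaw -96.0 op 39.16 g 61.5
back t29.07 F [-4.   0.5 10.5] M [0.19 1.77 0.01] p [ 583.25 -110.99  130.42] yaw -93.0 op 38.87 g 61.5
0.131 t29.43 F [-3.1  0.5  9.4] M [ 0.16  1.64 -0.05] p [ 583.23 -110.98  132.52] yaw -93.0 op 38.75 g 61.2
0.133 t29.77 F [-2.1 -0.3  6.7] M [ 0.01  1.23 -0.02] p [ 583.23 -110.92  134.12] yaw -93.0 op 39.30 g 61.0
0.1345 t30.12 F [-2.8  0.3  5.5] M [-0.11  0.76  0.01] p [ 583.21 -110.88  134.98] yaw -93.0 op 38.60 g 60.9
0.1355 t30.48 F [ 0.3 -0.5  0.3] M [-0.35 -0.35  0.01] p [ 583.14 -110.84  135.3 ] yaw -93.0 op 38.97 g 60.8
```

The rise was blocked at 135.3 mm, which is the locked height and not the entry slot or the roof. I'll ease off to neutral and hand in.

```bash
python3 - <<'E'
from r import *
arm.move_l([.5828,-.1109,.1350],.02);arm.dwell(.4);st('end')
print(arm.job_done())
E
```

```text
end t31.12 F [ 0.4 -0.4  1.9] M [-0.29 -0.74 -0.04] p [ 583.09 -110.89  135.17] yaw -93.0 op 38.65 g 60.9
the job is handed in; nothing more can be done
None
```

The lamp is out of the old holder and sits at locked height in the new one, still gripped at about 61 N; I handed the job in at about 31 s, and the call returned no verdict. The lock is inferred from the upward pull being blocked at locked height; I never felt the clockwise stop, even about 6° past the expected angle.

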